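# Open the press-and-turn filler cap of an oil tank by its flip-up tab

### The arm

A 6-joint arm with a two-finger parallel gripper is mounted at the origin on a cart in front of the work surface, level with it; the furniture and walls round the work are solid. World frame = base frame: x ahead of the robot, y to its left, z up, the work surface at z = 0. Lengths are in m, angles in rad, forces in N, time in s.
With the tool pointing down it reaches from about 0.275 to 0.85 m from the base axis. Payload 5.2 kg.
Tool frame: the origin (TCP) lies midway between the tips of the shut fingers; the grasp point (between the pads) lies 19 mm behind it; z points along the fingers, y is the line along which they close (so a half turn about z gives the same grasp; the last joint's range is limited). The gripper opens to 85 mm and grips with 20 to 120 N. Pads are 22 mm wide; open, the fingers measure 114 mm over their backs; the gripper's body (76 mm by 85 mm) begins 54 mm behind the grasp point. The pads swing forward as they close: fully open they stand 13 mm farther back than shut.
Start: joints at [-1.481, 0.259, 1.535, -0, 1.348, -0.203], TCP at [0.159, -0.527, 0.231] pointing down, gripper open.
Joint ranges: [-3.14, 3.14], [-0.91, 2.08], [0.19, 2.58], [-1.22, 4.36], [0.22, 2.71], [-3.12, 3.12]. Speed limits (rad/s): [2.57, 2.57, 3.14, 3.14, 3.14, 3.14].

### API

Orientations are given as a rotation vector (axis times angle).
In Python, from cell import env, imaging gives the robot as it stands.
- The arm moves only by the shell command python3 -m inch 'ROWS'. ROWS is JSON, a list that holds one entry, the list of rows, each a list of 5 numbers: the shift along the world's x, y, z in cm, then the turn about the world's z in degrees, then the finger opening in cm, from 0 to 8.54. In form: [[[x, y, z, twist, hand], ...]]. A call has 1 to 20 rows; each row shifts and turns the commanded pose from where the row before left it; what a row does not reach is not made up. A row lasts 1/12 s, in which the tool goes at most 41.7 mm and 7.16 degrees, less where a joint would pass 70% of its speed; a pose out of reach is approached as far as the arm can. A call with a gripper value outside its range is refused whole. The fingers move at their own pace and stop on an object; the grip force is fixed at half the most. Time passes only in rows, so rows that do not move let the fingers close. It gives the time, the measured TCP pose, the force, the opening and the grip force at its end, in the units of the state.
- env.get_obs(): the state, without advancing time (a new reading comes with each control period).
- imaging.snapshot(name): name is "scene" or "top"; returns (picture, depth): 420x560x3 uint8, blue, green, red; 420x560 float32, m along the optical axis (not along the pixel's ray), 0 where there is no reading.
- imaging.calibration(name): a dict with "fov_y" (degrees; the focal length in pixels is half the picture's height over the tangent of half this angle, whatever the lens; pixels are square), "cx", "cy" (the principal point, pixels), "extrinsics" (4x4, takes a point from world to camera coordinates). Camera axes: x right, y down, z forward; pixel columns grow to the right and rows downward; lengths in m; the calibration is good to about 2 mm. A picture is of the moment at which its call begins. calibration takes no time and is no camera call.
- env.finish_job(): hands the job in; it is judged then, once.
The state is a dict: "time": time; "joint_positions": joint angles; "joint_vel": joint speeds; "tau": joint torques, N m; "eef_pos": TCP position; "eef_rot": TCP orientation; "contact_force": force on the tool from outside, world axes, zero at the start; "torque": the same for the moment, N m; "opening": finger opening in m; "gripper_force": force on a finger pad.
Only numpy, scipy, OpenCV 4.12 (cv2) and the standard library are available. Lean on these libraries where they do the work, as an engineer would, in place of code of your own. Each camera call takes 0.05 s, during which the arm holds its last target. There are 200 camera calls.

### The job

Open the small oil tank for refilling: flip up the hinged tab on its filler cap until it stands, then by the tab press the cap gently down against its spring and unscrew it anticlockwise until you feel its stop, lift it off, and stand it upright, gently, in the shallow tray. Never force the cap against the tank, neither downwards nor against its stop, and leave the pressure gauge, the bushing and the marker pen where they are.

Things in the scene. Friction and masses are not known exactly. Their poses are not given: they have to be found in the camera images.
- tank: Grey fixed oil tank, 128 x 108 mm and 70 mm high, left or right of the robot; origin at the centre of its underside, z up. A round steel neck, 58 mm across, stands in the middle of its top on the tank's z axis.
- cap: Loose black filler cap, 0.1 to 0.16 kg: a disc 60 mm across and 7 mm thick on a stem 30 mm across and 19 mm long, with two lugs at its foot (45 mm over them). Origin at the centre of the stem's underside, z up; locked, this lies 88 mm above the tank's origin and the disc 7 mm above the neck's rim (soft gasket between).
- cap_hinge (a point): Hinge of the tab, on the cap's axis, 31 mm above the cap's origin and 5 mm above the disc's top. It turns with the cap: its x axis points along the tab as it lies (from the hinge out to the free end), its y axis is the hinge line, z is up.
- tab_end (a point): Grip point on the steel tab, 40 mm from the hinge line, half-way through its thickness; x axis from hinge to free end. The tab is a plate 8 mm thick, 24 mm wide (along the hinge line), 46 mm from hinge to end. Lying, it juts 16 mm past the disc, where its narrow sides can be taken from above, with 30 mm free beside and 15 mm below.
- tab (a joint): Angle of the tab: 0 lying flat on the cap (it starts between 0 and 0.15), 1.57 standing upright over the cap's axis (its end stop). Friction of about 0.04 N m keeps it where it is left.
- tray: Fixed shallow aluminium tray, 150 x 150 mm, walls 3 mm thick and 18 mm high, floor 3 mm thick (inner floor 3 mm above its origin), empty. Origin at the centre of its underside, z up. More than 60 N between cap and tray counts as ramming or dropping.
- gauge: Pressure gauge lying face up, 78 x 55 x 24 mm, a bystander. Origin under its middle.
- bushing: Light grey stepped bushing standing up, 50 mm across, 46 mm high, a bystander. Origin under its middle.
- marker: Marker pen, 130 mm long, 20 mm thick, a bystander. Origin under its middle.
- neck_rim (a point): Centre of the neck's rim, 100 mm above the tank's origin. Spring under the cap: 7 N as locked, 12 N at 4 mm down, where the lugs clear their teeth, 16 N at 7 mm down, where the disc meets the rim hard. Over 40 N between cap and tank is forcing.
- cap_foot (a point): Same point as the cap's origin. Held down, the cap turns anticlockwise (from above) up to a stop that is felt, 0.8 to 1.45 rad from the start, differing each time. Only within about 0.1 rad of the stop can the lugs pass up and out of the neck; let up there, the cap rises 4 mm by itself. Clockwise it is blocked. The slots are hidden inside the neck.
Things that resemble listed ones, but are neither listed nor needed, are in the scene too. Of the things like the cap, leave any that is orange or pink; of the rest the larger one is meant.

How it is judged:
On the way, in this order (a step that is already met when the one before it is completed fails the run):
1. the tab stands up (past 1.25 rad) while the cap is still seated in the neck (value of joint tab above 1.25 rad and z of cap in the frame of tank below 0.091 m and horizontal distance between cap and tank below 0.005 m), for 0.2 s.
2. the unlocked cap, its tab still up (past 1 rad), is lifted clear of the neck (z of cap in the frame of tank above 0.105 m and value of joint tab above 1 rad), for 0.1 s.
At the end, for the whole second after the job is handed in: the cap stands upright (within 0.15 rad) on its stem on the floor of the tray, inside its walls (its axis within 55 mm of the tray's middle along both of its sides), released and at rest (x of cap in the frame of tray between -0.055 and 0.055 m and y of cap in the frame of tray between -0.055 and 0.055 m and z of cap in the frame of tray below 0.006 m and angle between cap's own z axis and vertical below 0.15 rad and linear speed of cap below 0.02 m/s); the robot touches nothing.
It fails at once if the cap was forced: more than 40 N between cap and tank (contact force between cap and tank above 40 N).
It fails at once if the cap was dropped or rammed into the tray (over 60 N) (contact force between cap and tray above 60 N).
It fails at once if the gauge, the bushing or the marker pen was moved by over 25 mm (distance of any of gauge, bushing, marker from where it was at the start of the episode above 0.025 m).
It also fails if it takes over 72 s, if anything falls off the work surface, if the arm or the gripper's body presses on something with over 40 N, if the wrist force passes 120 N, or if a joint passes its speed limit or range.

## Working session

There is one attempt and no reset: what is moved stays moved. The work goes in short steps, Python scripts to look and compute and a shell command to move; the robot and the scene stay as the last step left them, time stands still between calls to the robot, and variables do not carry over. Pictures are saved under pics/ and viewed, at most 10 in all, crops included, and the job is handed in when it is done.

```bash
mkdir -p pics; ls; cat > h.py <<'E'
import numpy as np, cv2
from cell import env, imaging
def cal(n):
    c=imaging.calibration(n); f=210/np.tan(np.radians(c["fov_y"])/2); return f,c["cx"],c["cy"],np.array(c["extrinsics"])
def cloud(n,depth):
    f,cx,cy,E=cal(n); v,u=np.mgrid[:420,:560]
    P=np.stack([(u-cx)/f*depth,(v-cy)/f*depth,depth],-1)
    return (P-E[:3,3])@E[:3,:3]
def ray(n,u,v,z):
    f,cx,cy,E=cal(n); R=E[:3,:3]; o=-R.T@E[:3,3]; d=R.T@np.array([(u-cx)/f,(v-cy)/f,1]); return o+d*(z-o[2])/d[2]
E
python3 - <<'E'
from h import *
for n in("scene","top"):
    p,d=imaging.snapshot(n); np.savez(f"s_{n}.npz",p=p,d=d); cv2.imwrite(f"pics/{n}0.png",p)
    c=imaging.calibration(n); print(n,c["fov_y"],c["cx"],c["cy"],cal(n)[3].round(3).tolist(), {k:v for k,v in c.items() if k not in("fov_y","cx","cy","extrinsics")})
print(env.get_obs())
E
```

```text
pics
scene 46.64638995837105 282.5367464681618 199.55563612794973 [[-0.908, -0.419, -0.011, 0.497], [-0.247, 0.558, -0.792, 0.232], [0.338, -0.717, -0.61, 0.886], [0.0, 0.0, 0.0, 1.0]] {}
top 47.99989483852292 287.723033247874 211.2294707209017 [[0.011, -1.0, -0.022, 0.014], [-0.997, -0.009, -0.081, 0.546], [0.08, 0.023, -0.997, 1.1], [0.0, 0.0, 0.0, 1.0]] {}
{'time': 0.1, 'joint_positions': array([-1.48081619e+00,  2.59298146e-01,  1.53593870e+00,  3.62003218e-05,
        1.34798780e+00, -2.02800481e-01]), 'joint_vel': array([-6.75774657e-04, -1.54570400e-03, -3.42581484e-03,  1.66541800e-03,
        1.27522953e-05, -5.13909326e-04]), 'tau': array([ 2.99099243e-03, -4.46966779e+01, -2.91248596e+01, -6.81166875e-05,
        6.23814936e-03, -1.14147124e-06]), 'eef_pos': array([ 0.15873187, -0.52612803,  0.23055675]), 'eef_rot': array([-3.10638220e+00, -4.58008010e-01, -1.99787918e-04]), 'contact_force': array([ 0.18836119, -0.05582098,  0.20972165]), 'torque': array([-0.00576687,  0.019357  , -0.03019784]), 'gripper_force': 0.0, 'opening': 0.08527398088668894}
```

View pics/scene0.png

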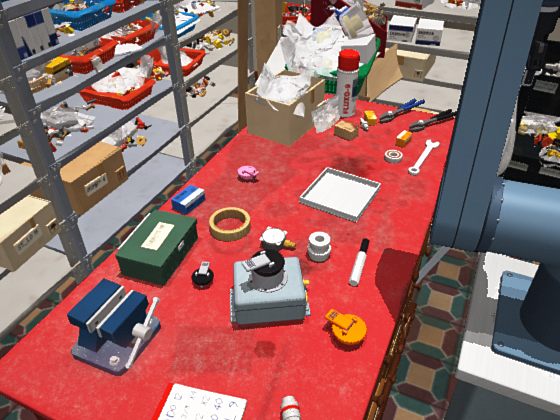

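View pics/top0.png

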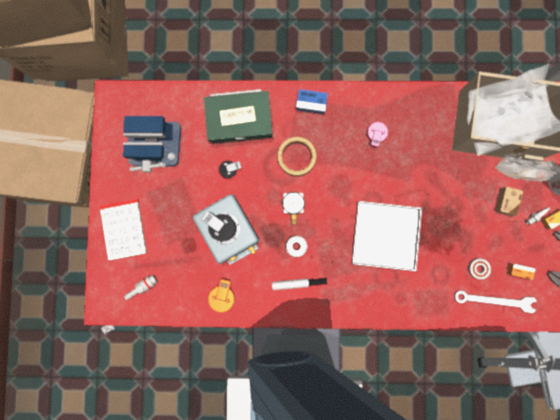

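The scene view shows the grey tank at (268,292), with the black cap and its steel tab at (262,262). The top view puts the tank at (226,228) with the tab pointing up-left, the tray at (387,236), the gauge at (293,203), the bushing at (296,246) and the marker at (300,284). The orange, pink and small black caps are decoys.

```bash
python3 - <<'E'
from h import *
s=np.load("s_top.npz");p,d=s["p"],s["d"];W=cloud("top",d)
def rep(name,m):
    c=W[m]; (cx,cy),(w,h),a=cv2.minAreaRect(c[:,:2].astype(np.float32)*1000)
    print(name,m.sum(),"ctr",round(cx,1),round(cy,1),"size",round(w,1),round(h,1),"ang",round(a,1),"zmed",np.median(c[:,2]).round(4),"mean",c.mean(0).round(4))
v,u=np.mgrid[:420,:560]
box=lambda a,b,c,e:(u>a)&(u<b)&(v>c)&(v<e)
z=W[...,2]
T=box(180,275,180,275)
g=p.max(-1).astype(int); sat=g-p.min(-1)
rep("tanktop",T&(z>.06)&(z<.078))
capm=T&(z>.100)&(z<.14); rep("cap all",capm)
rep("dark",capm&(g<70)); tab=capm&(g>110)
n,l,st,_=cv2.connectedComponentsWithStats(tab.astype(np.uint8)); 
for i in range(1,n):
    if st[i,4]>20: rep("tab",l==i)
tr=box(345,430,195,275)&(sat<60)&(g>120); rep("tray",tr)
for n_,b in(("gauge",box(278,308,188,226)),("bush",box(282,310,232,260)),("marker",box(268,330,274,294)),("small",box(215,245,155,182)),("orange",box(205,240,275,315)),("ring",box(272,322,132,180))): rep(n_,b&(z>.008))
for k in (1,2):
    pass
c=p[185:265,185:275]; cv2.imwrite("pics/c1.png",cv2.resize(c,None,fx=6,fy=6,interpolation=cv2.INTER_CUBIC))
s=np.load("s_scene.npz"); q=s["p"][235:335,215:325]; cv2.imwrite("pics/c2.png",cv2.resize(q,None,fx=6,fy=6,interpolation=cv2.INTER_CUBIC)[:600])
E
```

```text
tanktop 1871 ctr 501.7 162.8 size 127.9 108.1 ang 30.6 zmed 0.0688 mean [0.4994 0.1573 0.0687]
cap all 690 ctr 502.3 169.7 size 73.6 60.3 ang 83.7 zmed 0.1151 mean [0.5042 0.1658 0.1169]
dark 76 ctr 500.7 157.5 size 49.3 53.6 ang 58.7 zmed 0.1133 mean [0.5038 0.159  0.113 ]
tab 314 ctr 503.7 181.6 size 54.8 51.2 ang 68.3 zmed 0.1224 mean [0.5106 0.178  0.1214]
tray 4186 ctr 497.6 -155.0 size 288.3 154.8 ang 84.5 zmed 0.0024 mean [ 0.4911 -0.2173  0.0073]
gauge 495 ctr 524.4 6.8 size 137.2 52.6 ang 0.2 zmed 0.0218 mean [0.5612 0.0069 0.0257]
bush 296 ctr 463.9 -1.2 size 47.3 47.4 ang 0.5 zmed 0.0444 mean [ 0.4632 -0.0011  0.0585]
marker 409 ctr 380.7 -5.0 size 104.6 107.9 ang 45.0 zmed 0.0147 mean [ 0.3771 -0.0064  0.0364]
small 293 ctr 570.3 78.4 size 279.6 52.4 ang 47.0 zmed 0.0198 mean [0.6452 0.1618 0.0357]
orange 603 ctr 399.8 106.7 size 64.5 243.5 ang 41.2 zmed 0.0271 mean [0.3446 0.1695 0.0471]
ring 529 ctr 591.0 -0.8 size 270.3 88.9 ang 0.3 zmed 0.023 mean [ 6.761e-01 -6.000e-04  4.110e-02]
```

View pics/c1.png

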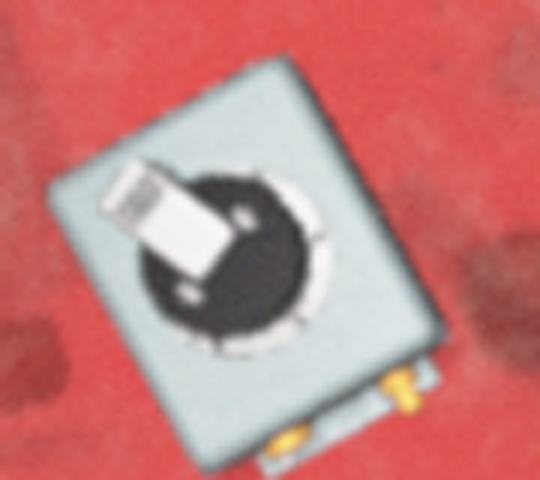

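View pics/c2.png

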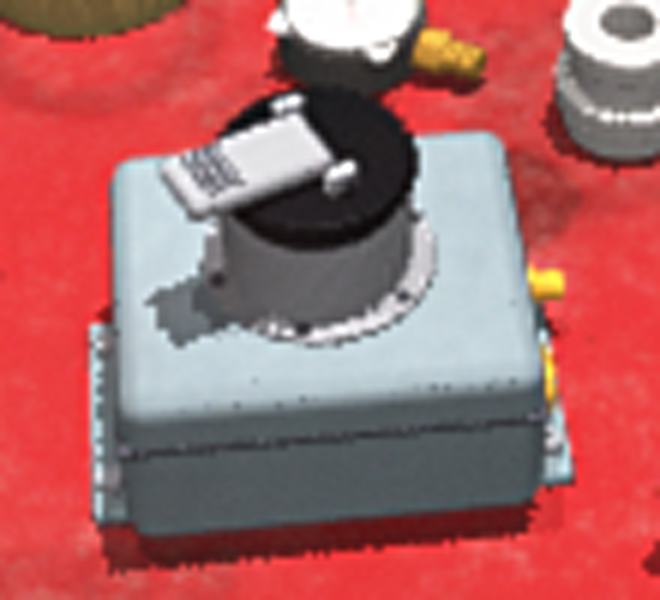

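The crops show the tab's end edge at top-view pixel ≈(204.5,215.8) and its hinge edge at ≈(221.8,227.8). In the scene view the tab's end points left and slightly toward the camera. Next I cast both onto the tab plane.

```bash
python3 - <<'E'
from h import *
t=lambda x,y,ox,oy:(ox+(x+.5)/6-.5,oy+(y+.5)/6-.5)
for n,o,pts in(("top",(185,185),[(100,210),(135,160),(237,232),(205,282)]),("scene",(215,235),[(165,168),(195,207),(332,160),(297,112)])):
    for zt in(.123,.127):
        q=np.array([ray(n,*t(x,y,*o),z) [:2] for (x,y),z in zip(pts,(zt,zt,.123,.123))])*1000
        e,h=(q[0]+q[1])/2,(q[2]+q[3])/2
        print(n,zt,q.round(1).tolist(),"end",e.round(1),"hinge",h.round(1),"len",np.linalg.norm(e-h).round(1),"w",np.linalg.norm(q[0]-q[1]).round(1),np.linalg.norm(q[2]-q[3]).round(1),"dir",np.degrees(np.arctan2(*(e-h)[::-1])).round(1),"wdir",np.degrees(np.arctan2(*(q[1]-q[0])[::-1])).round(1),np.degrees(np.arctan2(*(q[3]-q[2])[::-1])).round(1))
# eyelets of hinge (top) midpoint z~.119
a=ray("top",*t(191,293,185,185),.122);b=ray("top",*t(244,218,185,185),.122);print("eyes top",a[:2],b[:2],((a+b)/2)[:2])
a=ray("scene",*t(287,106,215,235),.122);b=ray("scene",*t(340,176,215,235),.122);print("eyes scene",a[:2],b[:2],((a+b)/2)[:2])
# depth on tab, both views, and black disc ellipse
for n,b in(("top",(180,275,180,275)),("scene",(215,235,325,335))):
    s=np.load(f"s_{n}.npz");p,d=s["p"],s["d"];W=cloud(n,d);v,u=np.mgrid[:420,:560]
    B=(u>b[0])&(u<(275 if n=="top" else 325))&(v>(180 if n=="top" else 235))&(v<(275 if n=="top" else 335))
    g=p.max(-1); m=B&(W[...,2]>.105)&(W[...,2]<.14)
    X=W[m&(g>140)]; print(n,"bright n",len(X),"z pct",np.percentile(X[:,2],[5,25,50,75,95]).round(4))
    A=np.c_[X[:,:2]-[.502,.163],np.ones(len(X))]; k=abs(X[:,2]-np.median(X[:,2]))<.006
    print(" plane",np.linalg.lstsq(A[k],X[k,2],rcond=None)[0].round(3))
    disc=B&(W[...,2]>.108)&(W[...,2]<.1165)&(g<90)
    c,_=cv2.findContours(disc.astype(np.uint8),0,1); c=max(c,key=len); h=cv2.convexHull(c)
    (ex,ey),ax,an=cv2.fitEllipse(h); P=ray(n,ex,ey,.114); print(" ellipse",ex,ey,ax,"->",P.round(4))
    T=B&(W[...,2]>.06)&(W[...,2]<.078); print(" tank",cv2.minAreaRect((W[T][:,:2]*1000).astype(np.float32)))
E
```

```text
top 0.123 [[518.0, 204.5], [536.3, 192.2], [510.5, 154.6], [492.4, 165.8]] end [527.1 198.4] hinge [501.5 160.2] len 46.0 w 22.0 21.3 dir 56.1 wdir -33.9 148.4
top 0.127 [[517.8, 203.7], [536.0, 191.5], [510.5, 154.6], [492.4, 165.8]] end [526.9 197.6] hinge [501.5 160.2] len 45.2 w 21.9 21.3 dir 55.8 wdir -33.9 148.4
scene 0.123 [[534.0, 193.7], [518.6, 204.0], [490.9, 170.8], [509.2, 157.0]] end [526.3 198.9] hinge [500.1 163.9] len 43.7 w 18.6 23.0 dir 53.2 wdir 146.2 -37.1
scene 0.127 [[531.8, 197.1], [516.5, 207.4], [490.9, 170.8], [509.2, 157.0]] end [524.2 202.3] hinge [500.1 163.9] len 45.3 w 18.4 23.0 dir 57.9 wdir 146.2 -37.1
eyes top [0.4883832  0.17094153] [0.51568525 0.15234448] [0.50203422 0.16164301]
eyes scene [0.51362278 0.15497013] [0.48638119 0.17487469] [0.50000198 0.16492241]
top bright n 279 z pct [0.1141 0.1209 0.1227 0.1243 0.1263]
 plane [0.026 0.052 0.122]
 ellipse 221.93995666503906 227.4236297607422 (25.47444725036621, 26.31847381591797) -> [0.5018 0.1605 0.114 ]
 tank ((501.726806640625, 162.84713745117188), (127.87246704101562, 108.06856536865234), 30.597448348999023)
scene bright n 263 z pct [0.1212 0.1232 0.1242 0.1251 0.1266]
 plane [0.039 0.037 0.123]
 ellipse 267.2169189453125 261.9128723144531 (26.000226974487305, 33.859066009521484) -> [0.4988 0.1662 0.114 ]
 tank ((499.8718566894531, 164.48193359375), (128.29551696777344, 109.05358123779297), 30.682565689086914)
```

```bash
python3 -m inch '[[[1.5,3.0,0,1.9,8.5],[1.5,3.0,0,1.9,8.5],[1.5,3.0,0,1.9,8.5],[1.5,3.0,0,1.9,8.5],[1.5,3.0,0,1.9,8.5],[1.5,3.0,0,1.9,8.5],[1.5,3.0,0,1.9,8.5],[1.5,3.0,0,1.9,8.5],[1.5,3.0,0,1.9,8.5],[1.5,3.0,0,1.9,8.5],[1.5,3.0,0,1.9,8.5],[1.5,3.0,0,1.9,8.5],[1.5,3.0,0,1.9,8.5],[1.5,3.0,0,1.9,8.5],[1.5,3.0,0,1.9,8.5],[1.5,3.0,0,1.9,8.5],[1.5,3.0,0,1.9,8.5],[1.5,3.0,0,1.9,8.5],[1.5,3.0,0,1.9,8.5],[1.5,3.0,0,1.9,8.5]]]'
cat > st.py <<'E'
from h import *
import sys
o=env.get_obs(); r=o["eef_rot"]; a=np.degrees(np.arctan2(r[1],r[0]))*2
print("t",round(o["time"],2),"pos",(o["eef_pos"]*1000).round(1),"yaw",round((a+90)%180-90,1),"F",o["contact_force"].round(1),"T",o["torque"].round(2),"op",round(o["opening"]*1000,1),"gf",round(o["gripper_force"],1))
A=np.array([501,163.5]); print("rel axis",(o["eef_pos"][:2]*1000-A).round(1))
E
python3 st.py
```

```text
time: 1.77
eef_pos: [0.4589, 0.0753, 0.231]
eef_rot: [-2.788, -1.448, 0.001]
contact_force: [0.8, -1.0, 0.0]
opening: 0.0848
gripper_force: 0.0
t 1.77 pos [458.9  75.3 231. ] yaw 54.9 F [ 0.8 -1.   0. ] T [-0.03 -0.03  0.01] op 84.8 gf 0.0
rel axis [-42.1 -88.2]
```

```bash
python3 -m inch '[[[1.3,2.4,0,0.6,6],[1.3,2.4,0,0,5],[1.3,2.4,0,0,5],[1.3,2.4,0,0,5],[1.4,2.6,0,0,5],[0,0,-2,0,5],[0,0,-2,0,5],[0,0,-2,0,5],[0,0,-2,0,5],[0,0,-1,0,5],[0,0,0,0,5],[0,0,0,0,5]]]' >/dev/null
python3 st.py; python3 - <<'E'
from h import *
a=imaging.snapshot("scene")[0][170:300,205:335]; b=imaging.snapshot("top")[0][165:265,175:275]
im=np.hstack([cv2.resize(a,(390,390),interpolation=2),cv2.resize(b,(390,390),interpolation=2)]); cv2.imwrite("pics/a1.png",im)
E
```

```text
t 2.77 pos [524.6 195.3 141.1] yaw 55.4 F [ 0.2 -0.4  0.9] T [-0.   -0.    0.03] op 49.9 gf 0.0
rel axis [23.6 31.8]
```

View pics/a1.png

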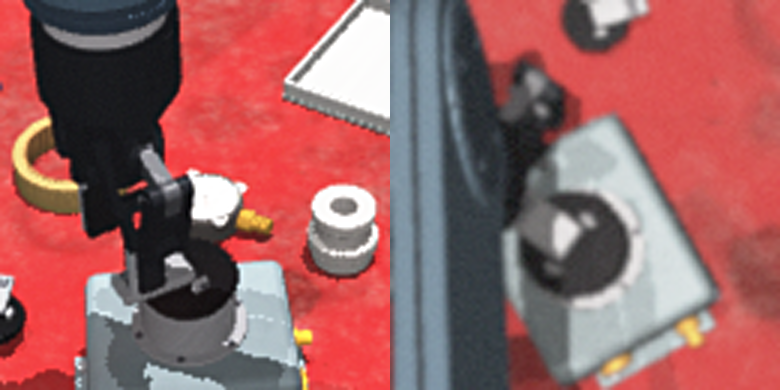

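The fingers straddle the tab at the lower left of the cap, at about (150,280) in the left panel. Next: correct by about 2.5 mm, go down and grip.

```bash
python3 -m inch '[[[0.05,0.26,0,0,5],[0,0,-1,0,4],[0,0,-1,0,4],[0,0,-1,0,4],[0,0,-0.7,0,4],[0,0,0,0,4]]]' >/dev/null
python3 st.py; python3 -m inch '[[[0,0,0,0,3],[0,0,0,0,2.7],[0,0,0,0,2.5],[0,0,0,0,2.3],[0,0,0,0,2.0],[0,0,0,0,2.0]]]'; python3 st.py
```

```text
t 3.37 pos [523.6 197.7 101.8] yaw 55.4 F [ 0.2  0.4 -0.3] T [-0.   -0.02  0.02] op 40.0 gf 0.0
rel axis [22.6 34.2]
time: 3.87
eef_pos: [0.5259, 0.198, 0.1049]
eef_rot: [2.781, 1.46, 0.002]
contact_force: [1.8, -0.8, 1.4]
opening: 0.0221
gripper_force: 58.7
t 3.87 pos [525.9 198.  104.9] yaw 55.4 F [ 1.8 -0.8  1.4] T [-0.18 -0.2   0.05] op 22.1 gf 58.7
rel axis [24.9 34.5]
```

```bash
python3 st.py; python3 -m inch '[[[-0.02,-0.03,0.31,0,2.0],[-0.02,-0.03,0.31,0,2.0],[0,0,0,0,2.0]]]' >/dev/null;  python3 st.py; python3 -m inch '[[[-0.05,-0.07,0.3,0,2.0],[-0.05,-0.07,0.3,0,2.0],[0,0,0,0,2.0]]]' >/dev/null;  python3 st.py
```

```text
t 3.87 pos [525.9 198.  104.9] yaw 55.4 F [ 1.8 -0.8  1.4] T [-0.18 -0.2   0.05] op 22.1 gf 58.7
rel axis [24.9 34.5]
t 4.12 pos [525.  197.4 110.5] yaw 55.4 F [ 2.3  0.5 -6.7] T [ 0.26 -0.7  -0.01] op 22.2 gf 59.6
rel axis [24.  33.9]
t 4.37 pos [523.4 195.9 116.4] yaw 55.4 F [ 1.8  0.1 -8.6] T [ 0.43 -0.73  0.04] op 21.9 gf 59.7
rel axis [22.4 32.4]
```

```bash
python3 -m inch '[[[-0.07,-0.11,0.29,0,2.0],[-0.08,-0.1,0.28,0,2.0],[-0.1,-0.14,0.26,0,2.0],[-0.09,-0.14,0.27,0,2.0],[0,0,0,0,2.0]]]' >/dev/null;  python3 st.py; python3 -m inch '[[[-0.12,-0.17,0.24,0,2.0],[-0.12,-0.17,0.23,0,2.0],[-0.14,-0.2,0.2,0,2.0],[-0.13,-0.2,0.2,0,2.0],[0,0,0,0,2.0]]]' >/dev/null;  python3 st.py
```

```text
t 4.78 pos [519.9 190.6 127.8] yaw 55.4 F [  1.8  -2.1 -10. ] T [ 0.03 -0.41  0.1 ] op 22.4 gf 59.7
rel axis [18.9 27.1]
t 5.2 pos [515.2 183.6 136.7] yaw 55.4 F [  3.    1.4 -10.1] T [ 0.5  -0.67  0.1 ] op 22.3 gf 59.7
rel axis [14.2 20.1]
```

```bash
python3 -m inch '[[[-0.15,-0.22,0.17,0,2.0],[-0.15,-0.22,0.16,0,2.0],[-0.16,-0.24,0.13,0,2.0],[-0.17,-0.24,0.11,0,2.0],[0,0,0,0,2.0]]]' >/dev/null;  python3 st.py; python3 -m inch '[[[-0.17,-0.25,0.09,0,2.0],[-0.17,-0.25,0.06,0,2.0],[0,0,0,0,2.0]]]' >/dev/null;  python3 st.py
```

```text
t 5.62 pos [509.5 175.  142.7] yaw 55.3 F [ 3.5  2.7 -8.9] T [ 0.77 -0.77 -0.06] op 21.9 gf 59.3
rel axis [ 8.5 11.5]
t 5.87 pos [506.2 170.4 144.6] yaw 55.3 F [ 2.9  4.9 -7.2] T [ 0.92 -0.69 -0.14] op 21.7 gf 59.0
rel axis [5.2 6.9]
```

```bash
python3 -m inch '[[[-0.18,-0.26,0.04,0,2.0],[0,0,0,0,2.0]]]' >/dev/null;  python3 st.py; python3 -m inch '[[[-0.18,-0.26,0.02,0,2.0],[0,0,0,0,2.0],[0,0,0,0,2.0]]]' >/dev/null;  python3 st.py
```

```text
t 6.03 pos [504.8 168.2 145.3] yaw 55.3 F [ 2.5  5.6 -6.1] T [ 1.14 -0.7  -0.1 ] op 22.1 gf 58.9
rel axis [3.8 4.7]
t 6.28 pos [503.3 165.9 145.9] yaw 55.3 F [ 3.9  6.6 -3.8] T [ 1.23 -0.7  -0.14] op 21.5 gf 58.8
rel axis [2.3 2.4]
```

```bash
python3 -m inch '[[[-0.06,-0.08,0,0,2.0],[0,0,0,0,2.0],[0,0,0,0,2.0]]]' >/dev/null;  python3 st.py; python3 -m inch '[[[-0.06,-0.08,0,0,2.0],[0,0,0,0,2.0],[0,0,0,0,2.0]]]' >/dev/null;  python3 st.py
```

```text
t 6.53 pos [503.1 165.5 146. ] yaw 55.3 F [ 3.4  7.6 -4.1] T [ 1.58 -0.79 -0.13] op 21.4 gf 59.0
rel axis [2.1 2. ]
t 6.78 pos [502.8 164.3 146.2] yaw 55.4 F [ 4.4  6.6 -2.3] T [ 1.34 -0.89  0.14] op 21.4 gf 58.8
rel axis [1.8 0.8]
```

```bash
python3 -m inch '[[[0,0,0,0,2.6],[0,0,0,0,3.2],[0,0,0,0,4],[0,0,0,0,4.5],[0,0,0,0,4.5]]]' >/dev/null;  python3 st.py; python3 - <<'E'
from h import *
P,d=imaging.snapshot("scene"); np.savez("s2.npz",p=P,d=d); a=P[190:310,205:325]; b=imaging.snapshot("top")[0][165:265,175:275]
im=np.hstack([cv2.resize(a,(480,480),interpolation=2),cv2.resize(b,(300,300),interpolation=2).__class__(0) if 0 else cv2.copyMakeBorder(cv2.resize(b,(300,300),interpolation=2),0,180,0,0,0)]); cv2.imwrite("pics/a2.png",im)
E
```

```text
t 7.2 pos [500.8 162.5 144.4] yaw 55.4 F [-0.1 -0.1 -0.1] T [ 0.01 -0.07  0.  ] op 44.9 gf 0.0
rel axis [-0.2 -1. ]
```

View pics/a2.png

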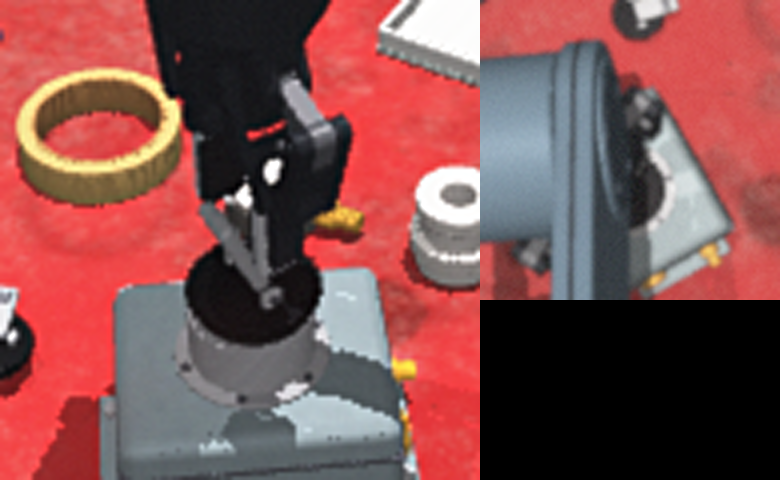

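The tab seems to lean left, from the hinge at scene pixel (272,264) to its end at about (256,242), so it isn't upright yet. I'll measure its angle from depth.

```bash
python3 - <<'E'
from h import *
s=np.load("s2.npz");W=cloud("scene",s["d"]);g=s["p"].max(-1)
e=np.array([np.cos(np.radians(55.5)),np.sin(np.radians(55.5))]);n=np.array([-e[1],e[0]])
for v in range(236,268,2):
    row=[]
    for u in range(250,278,2):
        w=W[v,u]; r=w[:2]-[.501,.1635]
        row.append(f"{(r@e)*1000:.0f}/{(r@n)*1000:.0f}/{w[2]*1000-119:.0f}:{g[v,u]}")
    print(v,*row)
E
```

```text
236 -58/-187/-116:229 -62/-185/-117:240 10/-26/39:88 8/-22/41:18 3/-23/37:23 0/-22/37:23 -4/-23/34:17 -8/-23/32:5 -78/-148/-96:223 12/30/82:16 10/34/84:26 5/32/80:51 10/48/95:13 12/57/103:23
238 -55/-182/-118:226 -60/-182/-119:237 10/-26/34:134 8/-21/37:16 4/-22/34:20 0/-22/33:19 -4/-21/31:45 -70/-143/-94:226 -74/-140/-94:255 12/30/78:14 11/36/82:26 7/36/80:25 11/48/91:24 11/56/98:24
240 -52/-176/-117:227 -57/-175/-119:235 -61/-174/-119:253 15/-9/45:65 5/-21/30:44 -73/-168/-121:255 -65/-143/-98:170 -66/-135/-92:172 -72/-138/-98:255 12/31/75:65 11/36/78:23 7/35/75:30 11/49/88:24 12/57/94:24
242 -50/-172/-119:224 -53/-168/-118:235 -57/-167/-118:188 16/-6/43:112 14/-3/44:96 -68/-160/-118:201 -65/-143/-104:37 -66/-136/-98:67 -68/-131/-96:115 11/29/67:57 12/37/74:18 8/37/73:25 11/49/84:25 11/55/89:24
244 -47/-167/-120:229 -50/-162/-117:239 -56/-164/-122:249 17/-5/40:105 16/0/43:107 13/3/44:99 -64/-143/-109:44 -66/-136/-105:53 -68/-131/-102:59 10/26/61:105 8/29/62:117 6/33/64:29 11/49/79:29 11/55/84:26
246 -44/-160/-118:229 -47/-157/-118:237 -51/-156/-119:241 -55/-153/-119:178 17/3/41:105 
[... 1228 characters left out ...]
:75 -14/1/-5:31 -17/4/-4:21
260 6/-57/-49:207 22/-15/-5:23 18/-14/-6:22 16/-11/-4:22 13/-9/-5:17 10/-7/-5:20 7/-4/-4:19 3/-5/-6:18 1/-1/-4:26 4/12/8:103 0/12/7:102 -10/2/-7:48 -11/6/-4:17 -14/9/-3:19
262 10/-51/-47:141 24/-10/-5:15 21/-8/-4:20 19/-6/-4:23 15/-4/-4:19 12/-3/-5:20 9/-1/-5:19 7/2/-4:19 3/2/-5:18 1/6/-3:43 -0/12/1:67 -2/15/3:95 -6/17/3:116 -12/12/-4:24
264 11/-48/-48:140 26/-7/-6:22 23/-4/-5:21 21/-2/-4:24 17/-1/-5:18 15/3/-4:23 12/4/-4:21 8/5/-5:20 7/9/-2:21 3/10/-4:19 3/18/4:82 -0/19/3:99 -3/21/2:70 -10/16/-5:23
266 13/-44/-50:139 28/-4/-8:35 26/-0/-5:23 24/3/-3:25 19/3/-6:20 17/6/-5:22 14/8/-4:20 10/7/-7:23 9/13/-3:24 5/13/-4:19 3/17/-3:62 -1/18/-3:116 -3/20/-3:23 -7/21/-4:29
```

The depth points put the tab at about 1.2 rad: its end is 15 mm out and 43 mm above the hinge, so it slipped in the grip. I'll push it fully upright from outside with closed fingers.

```bash
python3 -m inch '[[[0,0,1.2,0,4.5],[0,0,2,0,4.5],[0.75,1.1,0,0,3],[0.75,1.1,0,0,0.5],[0.75,1.1,0,0,0],[0,0,0,0,0],[0,0,-1,0,0],[0,0,-1,0,0],[0,0,-0.9,0,0],[0,0,0,0,0]]]' >/dev/null;  python3 st.py; python3 -m inch '[[[-0.28,-0.41,0,0,0],[-0.28,-0.41,0,0,0],[0,0,0,0,0]]]' >/dev/null;  python3 st.py;python3 -m inch '[[[-0.22,-0.33,0,0,0],[-0.22,-0.33,0,0,0],[0,0,0,0,0]]]' >/dev/null;  python3 st.py
```

```text
t 8.13 pos [521.1 194.8 144. ] yaw 55.3 F [ 0.4  0.  -0.3] T [0.02 0.04 0.02] op 0.4 gf 0.0
rel axis [20.1 31.3]
t 8.38 pos [517.4 186.7 147.4] yaw 55.3 F [-0.5  0.9 -0.1] T [0.05 0.01 0.  ] op 0.5 gf 0.0
rel axis [16.4 23.2]
t 8.63 pos [513.3 180.4 147.5] yaw 55.4 F [0.5 0.3 0.1] T [0.04 0.   0.02] op -0.2 gf 0.1
rel axis [12.3 16.9]
```

```bash
for i in 1; do :; done; python3 -m inch '[[[-0.11,-0.16,0,0,0],[-0.11,-0.16,0,0,0],[0,0,0,0,0]]]' >/dev/null;  python3 st.py;python3 -m inch '[[[-0.11,-0.16,0,0,0],[0,0,0,0,0]]]' >/dev/null;  python3 st.py;python3 -m inch '[[[-0.11,-0.16,0,0,0],[0,0,0,0,0]]]' >/dev/null;  python3 st.py
```

```text
t 8.88 pos [511.  177.5 147.1] yaw 55.4 F [-0.4 -0.1 -0. ] T [0.1  0.   0.04] op 0.2 gf 0.2
rel axis [10. 14.]
t 9.05 pos [509.9 175.9 147. ] yaw 55.4 F [0.4 0.7 0.1] T [ 0.03 -0.11  0.04] op 0.0 gf 0.3
rel axis [ 8.9 12.4]
t 9.22 pos [508.8 174.3 146.9] yaw 55.4 F [ 0.7 -0.   0.6] T [ 0.02 -0.05  0.03] op 0.4 gf 0.2
rel axis [ 7.8 10.8]
```

```bash
python3 -m inch '[[[-0.11,-0.16,0,0,0],[0,0,0,0,0]]]' >/dev/null;  python3 st.py;python3 -m inch '[[[-0.06,-0.08,0,0,0],[0,0,0,0,0]]]' >/dev/null;  python3 st.py; python3 - <<'E'
from h import *
P,d=imaging.snapshot("scene"); np.savez("s3.npz",p=P,d=d); cv2.imwrite("pics/a3.png",cv2.resize(P[190:310,205:325],(480,480),interpolation=2))
E
```

```text
t 9.38 pos [508.2 173.3 147.1] yaw 55.4 F [ 1.2  3.7 -0.5] T [ 0.48 -0.39 -0.01] op 0.2 gf 1.9
rel axis [7.2 9.8]
t 9.55 pos [508.  173.  147.1] yaw 55.4 F [ 3.4  6.1 -2.4] T [ 0.94 -0.59  0.03] op -0.3 gf 3.1
rel axis [7.  9.5]
```

View pics/a3.png

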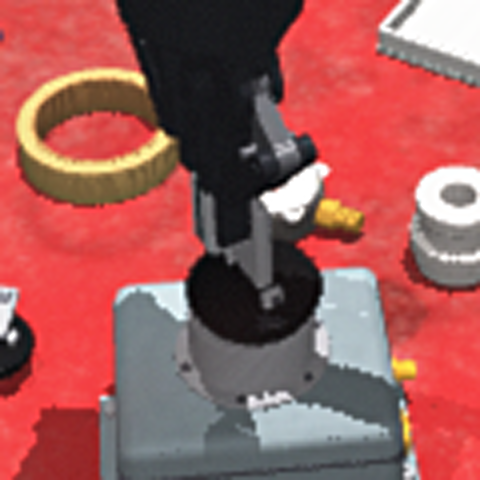

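The tab now stands upright, from (262,240) to (270,300), with its end stop felt at about 7 N. Next I back off, rise, turn −90° and grip the tab by its faces.

```bash
python3 -m inch '[[[0.57,0.82,0,0,0],[0,0,2,0,0],[0,0,2,0,1],[0,0,0,-6.5,4],[-0.2,-0.3,0,-6.5,4],[-0.2,-0.3,0,-6.5,4],[-0.2,-0.3,0,-6.5,4],[-0.2,-0.3,0,-6.5,4],[-0.2,-0.3,0,-6.5,4],[-0.2,-0.3,0,-6.5,4],[0,0,0,-6.5,4],[0,0,0,-6.5,4],[0,0,0,-6.5,4],[0,0,0,-6.5,4],[0,0,0,-6.5,4],[0,0,0,-6.5,4],[0,0,0,-5.4,4],[0,0,0,0,4],[0,0,0,0,4]]]' >/dev/null;  python3 st.py
```

```text
t 11.18 pos [500.8 162.3 186.8] yaw -34.4 F [-0.6 -0.5  0.1] T [0.05 0.02 0.02] op 39.9 gf 0.0
rel axis [-0.2 -1.2]
```

```bash
python3 -m inch '[[[0.07,0.07,-1.2,0,4],[0,0,-1.5,0,4],[0,0,-1.5,0,4],[0,0,-1.4,0,3],[0,0,0,0,2.5]]]' >/dev/null;  python3 st.py;  python3 -m inch '[[[0,0,0,0,2],[0,0,0,0,1.6],[0,0,0,0,1.2],[0,0,0,0,1],[0,0,0,0,0.6],[0,0,0,0,0.4]]]' >/dev/null;  python3 st.py;
```

```text
t 11.6 pos [499.6 162.7 128.3] yaw -34.4 F [ 0.2  0.1 -0.6] T [-0.04  0.05  0.01] op 25.2 gf 0.0
rel axis [-1.4 -0.8]
t 12.1 pos [502.  162.7 131.9] yaw -34.5 F [-1.7 -2.9  5.1] T [-0.57  0.4  -0.  ] op 7.2 gf 58.8
rel axis [ 1.  -0.8]
```

```bash
python3 -m inch '[[[-0.05,-0.07,-0.2,0,0.4],[0,0,0,0,0.4],[0,0,0,0,0.4]]]' >/dev/null;  python3 st.py;  python3 -m inch '[[[0,0,-0.2,0,0.4],[0,0,0,0,0.4],[0,0,0,0,0.4]]]' >/dev/null;  python3 st.py;
```

```text
t 12.35 pos [501.9 162.6 130.2] yaw -34.5 F [-1.5 -1.5  7.5] T [-0.23  0.41 -0.02] op 7.0 gf 59.1
rel axis [ 0.9 -0.9]
t 12.6 pos [502.  162.6 128.4] yaw -34.5 F [-2.2 -1.  10.2] T [-0.23  0.54 -0.03] op 7.7 gf 59.5
rel axis [ 1.  -0.9]
```

```bash
python3 -m inch '[[[0,0,-0.14,0,0.4],[0,0,-0.14,0,0.4],[0,0,0,0,0.4],[0,0,0,0,0.4]]]' >/dev/null;  python3 st.py;  python3 -m inch '[[[0,0,0,3,0.4],[0,0,0,3,0.4],[0,0,0,3,0.4],[0,0,0,0,0.4]]]' >/dev/null;  python3 st.py;
```

```text
t 12.93 pos [502.  162.6 126.1] yaw -34.5 F [-3.1 -1.4 11.8] T [-0.26  0.71  0.07] op 7.3 gf 59.9
rel axis [ 1.  -0.9]
t 13.27 pos [502.7 162.9 126.3] yaw -25.4 F [-1.8 -1.1 11.5] T [-0.08  0.42  0.  ] op 7.1 gf 59.8
rel axis [ 1.7 -0.6]
```

```bash
python3 -m inch '[[[0,0,-0.06,3,0.4],[0,0,0,3,0.4],[0,0,0,3,0.4],[0,0,0,3,0.4],[0,0,0,0,0.4]]]' >/dev/null;  python3 st.py;  python3 -m inch '[[[0,0,0,3,0.4],[0,0,0,3,0.4],[0,0,0,3,0.4],[0,0,0,3,0.4],[0,0,0,3,0.4],[0,0,0,0,0.4]]]' >/dev/null;  python3 st.py;
```

```text
t 13.68 pos [503.1 163.1 126. ] yaw -13.4 F [-1.1  0.8 12.1] T [0.05 0.33 0.04] op 7.2 gf 59.9
rel axis [ 2.1 -0.4]
t 14.18 pos [503.4 163.2 126.1] yaw 1.6 F [-0.5  0.8 12.7] T [0.12 0.27 0.01] op 7.4 gf 59.9
rel axis [ 2.4 -0.3]
```

```bash
python3 -m inch '[[[0,0,0,2,0.4],[0,0,0,2,0.4],[0,0,0,2,0.4],[0,0,0,0,0.4]]]' >/dev/null;  python3 st.py;  python3 -m inch '[[[0,0,0,2,0.4],[0,0,0,2,0.4],[0,0,0,0,0.4]]]' >/dev/null;  python3 st.py;python3 -m inch '[[[0,0,0,2,0.4],[0,0,0,2,0.4],[0,0,0,0,0.4]]]' >/dev/null;  python3 st.py
```

```text
t 14.52 pos [503.5 163.3 126.1] yaw 7.6 F [-0.2  0.7 12.3] T [ 0.21  0.18 -0.  ] op 7.4 gf 59.9
rel axis [ 2.5 -0.2]
t 14.77 pos [503.5 163.3 126.1] yaw 11.6 F [-0.4  1.6 12.2] T [ 0.21  0.26 -0.06] op 7.4 gf 59.9
rel axis [ 2.5 -0.2]
t 15.02 pos [503.5 163.3 126.1] yaw 15.6 F [-1.6  0.7 11.5] T [0.18 0.14 0.01] op 7.2 gf 59.9
rel axis [ 2.5 -0.2]
```

```bash
M='python3 st.py'; python3 -m inch '[[[0,0,0,2,0.4],[0,0,0,2,0.4],[0,0,0,0,0.4]]]' >/dev/null;  $M;  python3 -m inch '[[[0,0,0,2,0.4],[0,0,0,2,0.4],[0,0,0,0,0.4]]]' >/dev/null; $M
```

```text
t 15.27 pos [503.5 163.3 126.1] yaw 19.6 F [-1.1  1.8 12.5] T [0.25 0.18 0.  ] op 7.3 gf 59.9
rel axis [ 2.5 -0.2]
t 15.52 pos [503.5 163.3 126.1] yaw 23.6 F [-1.4  1.  11.7] T [ 0.21  0.22 -0.  ] op 6.7 gf 59.9
rel axis [ 2.5 -0.2]
```

```bash
M='python3 st.py'; python3 -m inch '[[[0,0,0,2,0.4],[0,0,0,2,0.4],[0,0,0,0,0.4]]]' >/dev/null; $M
```

```text
t 15.77 pos [503.6 163.3 126.2] yaw 27.6 F [-1.6  1.4 12. ] T [ 0.15  0.21 -0.01] op 7.1 gf 59.9
rel axis [ 2.6 -0.2]
```

```bash
M='python3 st.py'; python3 -m inch '[[[0,0,0,2,0.4],[0,0,0,2,0.4],[0,0,0,0,0.4]]]' >/dev/null; $M
```

```text
t 16.02 pos [503.5 163.3 126.1] yaw 31.6 F [-0.4  0.9 11.7] T [ 0.17  0.16 -0.01] op 6.9 gf 59.9
rel axis [ 2.5 -0.2]
```

```bash
M='python3 st.py'; python3 -m inch '[[[0,0,0,2,0.4],[0,0,0,2,0.4],[0,0,0,0,0.4]]]' >/dev/null; $M
```

```text
t 16.27 pos [503.3 163.1 126.1] yaw 35.6 F [-1.6 -0.1 12.6] T [ 0.04  0.29 -0.09] op 7.4 gf 60.0
rel axis [ 2.3 -0.4]
```

```bash
M='python3 st.py'; python3 -m inch '[[[0,0,0,1.5,0.4],[0,0,0,1.5,0.4],[0,0,0,0,0.4]]]' >/dev/null; $M
```

```text
t 16.52 pos [502.9 162.7 126. ] yaw 38.5 F [-2.2 -1.1 13.2] T [-0.28  0.46 -0.14] op 7.0 gf 60.1
rel axis [ 1.9 -0.8]
```

```bash
M='python3 st.py'; python3 -m inch '[[[0,0,0,1.5,0.4],[0,0,0,0,0.4]]]' >/dev/null; $M
```

```text
t 16.68 pos [502.8 162.5 126.1] yaw 40.0 F [-3.  -2.7 13.4] T [-0.38  0.56 -0.23] op 7.0 gf 60.3
rel axis [ 1.8 -1. ]
```

The torque is rising steadily, so the stop is felt. I'll ease back 2° and let the cap up.

```bash
M='python3 st.py'; python3 -m inch '[[[0,0,0,-2,0.4],[0,0,0.2,0,0.4],[0,0,0.2,0,0.4],[0,0,0,0,0.4]]]' >/dev/null; $M; python3 -m inch '[[[0,0,0.2,0,0.4],[0,0,0.2,0,0.4],[0,0,0,0,0.4]]]' >/dev/null; $M
```

```text
t 17.02 pos [502.7 162.5 129.6] yaw 38.0 F [-1.7 -1.7  9.3] T [-0.33  0.17 -0.03] op 6.9 gf 59.4
rel axis [ 1.7 -1. ]
t 17.27 pos [502.6 162.5 132.9] yaw 38.0 F [ 1.1 -1.3  5.2] T [-0.22 -0.17 -0.03] op 7.4 gf 58.8
rel axis [ 1.6 -1. ]
```

```bash
M='python3 st.py'; python3 -m inch '[[[0,0,0.2,0,0.4],[0,0,0.2,0,0.4],[0,0,0,0,0.4]]]' >/dev/null; $M; python3 -m inch '[[[0,0,0.2,0,0.4],[0,0,0.2,0,0.4],[0,0,0,0,0.4]]]' >/dev/null; $M
```

```text
t 17.52 pos [501.6 162.7 135.8] yaw 38.0 F [2.8 1.  1.3] T [ 0.16 -0.51 -0.02] op 7.5 gf 58.6
rel axis [ 0.6 -0.8]
t 17.77 pos [501.1 162.8 139.5] yaw 38.0 F [ 3.3  3.1 -0.4] T [ 0.61 -0.53 -0.07] op 7.3 gf 58.7
rel axis [ 0.1 -0.7]
```

```bash
M='python3 st.py'; python3 -m inch '[[[0,0,0.3,0,0.4],[0,0,0.3,0,0.4],[0,0,0.4,0,0.4],[0,0,0.5,0,0.4],[0,0,0.7,0,0.4],[0,0,1,0,0.4],[0,0,1,0,0.4],[0,0,1,0,0.4],[0,0,0.8,0,0.4],[0,0,0,0,0.4],[0,0,0,0,0.4]]]' >/dev/null; $M; python3 - <<'E'
from h import *
s=np.load("s_top.npz");p,d=s["p"],s["d"];W=cloud("top",d);v,u=np.mgrid[:420,:560]
g=p.max(-1).astype(int);sat=g-p.min(-1)
m=((u>345)&(u<430)&(v>195)&(v<277)&(sat<60)&(g>120)).astype(np.uint8)
n,l,st,c=cv2.connectedComponentsWithStats(m); i=1+st[1:,4].argmax(); k=l==i
X=W[k]; R=X[(X[:,2]>.012)&(X[:,2]<.022)]; F=X[abs(X[:,2]-.003)<.002]
for Z in(R,F): print(len(Z),cv2.minAreaRect((Z[:,:2]*1000).astype(np.float32)),Z[:,2].mean())
P,dd=imaging.snapshot("scene"); np.savez("s4.npz",p=P,d=dd); cv2.imwrite("pics/a4.png",P[120:330,180:400].repeat(2,0).repeat(2,1))
E
```

```text
t 18.68 pos [501.5 162.3 200.4] yaw 38.0 F [-0.3  0.4 -1.9] T [-0.02  0.02  0.05] op 7.0 gf 58.8
rel axis [ 0.5 -1.2]
360 ((490.60443115234375, -215.63055419921875), (151.03036499023438, 149.84213256835938), 84.34180450439453) 0.01644983719474467
2191 ((491.6835021972656, -218.4856414794922), (156.01077270507812, 153.71116638183594), 84.22633361816406) 0.0027850925258803886
```

View pics/a4.png

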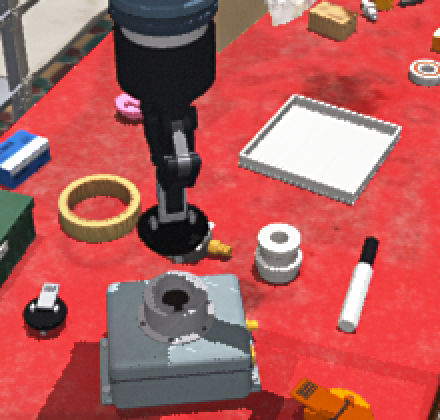

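The cap is free of the neck and hangs level at (175,230) in this crop, with the tray clear at (320,150). Now I carry it to the tray centre at (0.491, −0.216).

```bash
M='python3 st.py'; python3 -m inch '[[[0,-0.8,0,0,0.4],[0,-1.6,0,0,0.4],[0,-2.2,0,0,0.4],[-0.1,-2.4,0,0,0.4],[-0.1,-2.4,0,0,0.4],[-0.1,-2.4,0,0,0.4],[-0.1,-2.4,0,0,0.4],[-0.1,-2.4,0,0,0.4],[-0.1,-2.4,0,0,0.4],[-0.1,-2.4,0,0,0.4],[-0.1,-2.4,0,0,0.4],[-0.1,-2.4,0,0,0.4],[-0.1,-2.4,0,0,0.4],[-0.1,-2.4,0,0,0.4],[0,-2.4,0,0,0.4],[0,-2.2,0,0,0.4],[0,-1.6,0,0,0.4],[0,-0.8,0,0,0.4],[0,0,0,0,0.4],[0,0,0,0,0.4]]]' >/dev/null; $M; python3 -m inch '[[[0,0,-1,0,0.4],[0,0,-2,0,0.4],[0,0,-2,0,0.4],[0,0,-2,0,0.4],[0,0,-2,0,0.4],[0,0,-1.5,0,0.4],[0,0,-1.2,0,0.4],[0,0,-0.8,0,0.4],[0,0,-0.5,0,0.4],[0,0,0,0,0.4],[0,0,0,0,0.4]]]' >/dev/null; $M;  python3 - <<'E'
from h import *
P,dd=imaging.snapshot("scene"); np.savez("s5.npz",p=P,d=dd); cv2.imwrite("pics/a5.png",P[120:230,260:400].repeat(4,0).repeat(4,1))
E
```

```text
t 20.4 pos [ 489.7 -217.4  199. ] yaw 37.9 F [ 0.2  0.9 -1.9] T [-0.01  0.02 -0.  ] op 7.6 gf 58.6
rel axis [ -11.3 -380.9]
t 21.32 pos [ 490.4 -217.4   69.8] yaw 38.0 F [-0.1 -0.5 -0.4] T [-0.01 -0.01  0.06] op 6.8 gf 58.6
rel axis [ -10.6 -380.9]
```

View pics/a5.png

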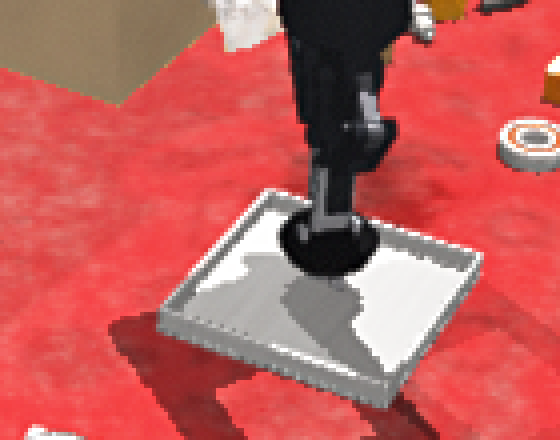

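The cap is level at (330,240), over the middle of the tray. I'll lower it the last ~24 mm, slowly at the end.

```bash
M='python3 st.py'; python3 -m inch '[[[0,0,-0.6,0,0.4],[0,0,-0.6,0,0.4],[0,0,-0.4,0,0.4],[0,0,-0.2,0,0.4],[0,0,0,0,0.4]]]' >/dev/null; $M; python3 -m inch '[[[0,0,-0.15,0,0.4],[0,0,-0.15,0,0.4],[0,0,0,0,0.4]]]' >/dev/null; $M;  python3 -m inch '[[[0,0,-0.15,0,0.4],[0,0,0,0,0.4]]]' >/dev/null; $M
```

```text
t 21.78 pos [ 489.7 -217.4   50.9] yaw 38.0 F [-0.6  0.7 -1.8] T [0.04 0.01 0.04] op 7.1 gf 58.7
rel axis [ -11.3 -380.9]
t 22.03 pos [ 490.1 -217.7   48.4] yaw 38.0 F [-0.1  0.  -2. ] T [-0.    0.06  0.07] op 7.4 gf 58.7
rel axis [ -10.9 -381.2]
t 22.2 pos [ 490.3 -217.8   47.1] yaw 38.0 F [ 0.4 -0.5 -1. ] T [0.04 0.01 0.02] op 7.1 gf 59.0
rel axis [ -10.7 -381.3]
```

```bash
M='python3 st.py'; python3 -m inch '[[[0,0,-0.1,0,0.4],[0,0,0,0,0.4]]]' >/dev/null; $M; python3 -m inch '[[[0,0,-0.1,0,0.4],[0,0,0,0,0.4]]]' >/dev/null; $M
```

```text
t 22.37 pos [ 490.4 -217.9   46.9] yaw 38.0 F [-2.1  0.9  4.7] T [ 0.13  0.32 -0.02] op 7.3 gf 59.7
rel axis [ -10.6 -381.4]
t 22.53 pos [ 490.5 -218.    46.9] yaw 38.0 F [-4.3  2.1 12.4] T [0.43 0.66 0.03] op 6.9 gf 61.0
rel axis [ -10.5 -381.5]
```

```bash
M='python3 st.py'; python3 -m inch '[[[0,0,0.13,0,0.4],[0,0,0,0,0.7],[0,0,0,0,0.9],[0,0,0,0,1.3],[0,0,0,0,2],[0,0,0,0,3],[0,0,0,0,4],[0,0,0,0,4],[0,0,1,0,4],[0,0,2,0,4],[0,0,3,0,4],[0,0,3,0,4],[0,0,3,0,4],[0,0,0,0,4],[0,0,0,0,4]]]' >/dev/null; $M;  python3 - <<'E'
from h import *
P,d=imaging.snapshot("scene"); cv2.imwrite("pics/a6.png",P[120:320,240:440].repeat(3,0).repeat(3,1)); W=cloud("scene",d)
g=P.max(-1);v,u=np.mgrid[:420,:560]
m=(u>300)&(u<390)&(v>165)&(v<220)&(g<70)&(W[...,2]<.06)&(W[...,2]>.015); X=W[m]
A=np.c_[X[:,:2]-X[:,:2].mean(0),np.ones(len(X))]; print(len(X),X.mean(0),np.linalg.lstsq(A,X[:,2],rcond=None)[0], np.percentile(X[:,2],[10,50,90]))
E
```

```text
t 23.78 pos [ 491.4 -218.5  169.2] yaw 38.0 F [-0.2  0.6 -1.2] T [ 0.06  0.01 -0.04] op 39.8 gf 0.0
rel axis [  -9.6 -382. ]
253 [ 0.48546708 -0.205491    0.02842659] [ 0.05553427 -0.1114286   0.02842659] [0.02105177 0.02951365 0.03190197]
```

View pics/a6.png

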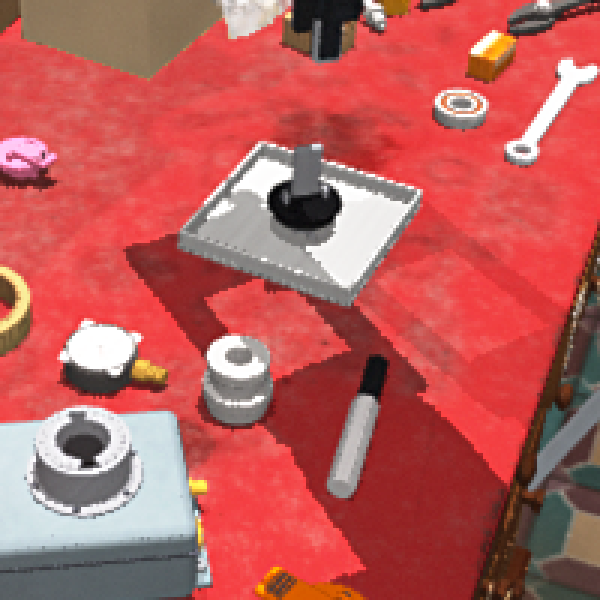

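The cap stands upright near the middle of the tray at (305,205). Its disc top is at 29.5 mm against the expected 29 mm, and the gripper is well clear.

```bash
python3 -c "
from cell import env
print(env.finish_job())"
```

```text
the job is handed in; nothing more can be done
None
```

I flipped up the tab, unscrewed the cap to its felt stop, lifted it off and stood it upright near the middle of the tray, with no wrist force reading above about 14 N; the job is handed in, but no verdict came back.

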